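# Charge a barrel finisher with stones from the scoop

## Robot

A 7-joint arm with a two-finger parallel gripper is mounted at the origin on a cart in front of the work surface, level with it; the furniture and walls round the work are solid. World frame = base frame: x ahead of the robot, y to its left, z up, the work surface at z = 0. Lengths are in m, angles in rad, forces in N, time in s.
With the tool pointing down it reaches from about 0.425 to 0.8 m from the base axis. Payload 8.3 kg.
Tool frame: the origin (TCP) lies at the centre of the arm's flange, where the gripper is bolted on; the fingertips stand 173 mm ahead of it and the grasp point (between the pads) lies 155 mm ahead of it; z points along the fingers, y is the line along which they close (so a half turn about z gives the same grasp; the last joint's range is limited). The gripper opens to 85 mm and grips with 20 to 120 N. Pads are 22 mm wide; open, the fingers measure 114 mm over their backs; the gripper's body (76 mm by 85 mm) begins 54 mm behind the grasp point. The pads swing forward as they close: fully open they stand 13 mm farther back than shut.
Start: joints at [1.265, 0.383, 0.016, 1.37, -0.006, 1.388, -0.046], TCP at [0.15, -0.607, 0.405] pointing down, gripper open.
Joint ranges: [-2.95, 2.95], [-0.25, 2.06], [-1.52, 1.56], [0.18, 2.33], [-1.44, 4.58], [0.02, 2.06], [-3.01, 3.01]. Speed limits (rad/s): [2.39, 2.39, 3.01, 3.01, 3.14, 3.14, 3.14].

## Interface

Orientations are given as [roll, pitch, yaw] about the fixed x, y, z axes, in that order (R = Rz(yaw) Ry(pitch) Rx(roll)).
In Python, from plant import sensors, capture, get_calibration, job_done gives the robot as it stands.
- The arm moves only by the tool arm_command, never from a script. Its argument "targets" is a list of rows, each an object with "travel": the shift along the tool's x, y, z each as a share of 2.5 cm, from -1 to 1, a list of three; "spin": the turn about the tool's z as a share of 8 degrees, from -1 to 1. A call has 1 to 8 rows; each row shifts and turns the commanded pose from where the row before left it, along the tool's axes as they then stand; what a row does not reach is not made up. A row lasts 1/8 s, in which the tool goes at most 62.5 mm and 10.7 degrees, less where a joint would pass 70% of its speed; a pose out of reach is approached as far as the arm can. A call with a number of a shift or a turn outside -1 to 1 is refused whole. A call with a gripper value outside its range is refused whole. "gripper" is the closure, from -1 (fully open) to 1 (shut), set as the call begins (left out, the last holds). The fingers move at their own pace and stop on an object; "force" is the grip in N (left out, the last holds). Time passes only in rows, so rows that do not move let the fingers close. It gives the time, the measured TCP pose, the force, the opening and the grip force at its end, in the units of the state.
- sensors.get_obs(): the state, without advancing time (a new reading comes with each control period).
- capture(name): name is "scene" or "top"; returns (picture, depth): 400x640x3 uint8, red, green, blue; 400x640 float32, m along the optical axis (not along the pixel's ray), 0 where there is no reading.
- get_calibration(name): a dict with "fov_y" (degrees; the focal length in pixels is half the picture's height over the tangent of half this angle, whatever the lens; pixels are square), "cx", "cy" (the principal point, pixels), "k1" (the pictures are not rectified: a ray, as slopes to the right and down, at radius r is drawn at 1 + k1 r^2 times it, then the intrinsics apply), "xyz" and "attitude" of the camera in the world. Camera axes: x right, y down, z forward; pixel columns grow to the right and rows downward; lengths in m; the calibration is good to about 2 mm. A picture is of the moment at which its call begins. get_calibration takes no time and is no camera call.
- job_done(): hands the job in; it is judged then, once.
The state is a dict: "time_s": time; "joint_positions": joint angles; "qvel": joint speeds; "joint_torque": joint torques, N m; "tcp_pos": TCP position; "tcp_rot": TCP orientation; "ft_force": force on the tool from outside, world axes, zero at the start; "torque": the same for the moment, N m; "grip_width": finger opening in m; "finger_force": force on a finger pad.
Only numpy, scipy, OpenCV 4.12 (cv2) and the standard library are available. Lean on these libraries where they do the work, as an engineer would, in place of code of your own. Each camera call takes 0.05 s, during which the arm holds its last target. There are 200 camera calls.

## Task

Roll the blue barrel of the finisher round until its open port faces straight up. Then pick up the scoop, scoop finishing stones out of the tray with it and tip at least three of the five through the port into the barrel; handle the stones only with the scoop, never with the fingers, and let no stone end up outside the barrel and the tray. Finally put the scoop down flat, right way up, in the tray or on the cart top, leave the port facing up, and do not disturb the medals, the brass weight or the tweezers.

Things in the scene. Friction and masses are not known exactly. Their poses are not given: they have to be found in the camera images.
- barrel (a joint): turn of the barrel about its level axle, rad: 0 = port straight up, positive = port rolled over towards the tray's side (-x of finisher). Starts at 0.75 to 1.3, range -0.7 to 1.7. Stiff (about 0.35 N m, some 4 N at the collar); stays where it is left. A fingertip just inside the collar's upper edge, pushed towards +x of finisher along the arc, rolls it up.
- finisher: bench barrel finisher, fixed: grey base 170 mm (x) by 205 mm (y, -122 to +83), 8 mm thick; two grey uprights 120 mm high at y = -74 and +74; dark motor box 95 mm high at y -80 to -120. Origin: underside of the base below the barrel's middle; y along the axle, x across the barrel, away from the tray. Axle 100 mm above the origin.
- barrel_center (a point): middle of the blue eight-sided hollow barrel, on its axle; the frame turns with the barrel: y along the axle, z out through the middle of the port. The barrel is 165 mm across flats (179 over corners), walls 4 mm, 130 mm long along the axle; one flat is cut open by the port.
- barrel_port (a point): middle of the port's mouth, 92.5 mm from the axle, level with the rim of its steel collar; frame as barrel_center. The port is 60 mm wide across (x) and 102 mm long along the axle (y); the collar round it is 5 mm thick and stands 10 mm proud of the flat.
- stone_tray: grey tray, fixed, inside 240 mm (x) by 98 mm (y), walls 4 mm, floor 3 mm thick; the end wall at +x is 42 mm high, the lip at -x 18 mm, the side walls slope between. Origin: underside, centre. +x points roughly to the finisher.
- scoop: aluminium hand scoop, 0.15 kg, lying in the tray, lip towards the stones (tray's +x). Pan 110 mm long (x -55 to +55), 86 mm wide, floor 2 mm thick with a 1 mm lip at x = +55; back wall 36 mm high, sides sloping from 36 mm at the back to nothing at the lip. Origin: underside of the pan, centre; x to the lip, z up. Black handle 20 mm wide, 24 mm high, x -55 to -164, rising 8 degrees to the rear.
- scoop_grip (a point): point in the middle of the handle, 35 mm behind the pan's back wall and 35 mm above the scoop's underside, to be pinched across its 20 mm width; frame as the scoop.
- scoop_lip (a point): middle of the scoop's lip edge, on its underside; frame as the scoop.
- scoop_pan (a point): point 20 mm above the middle of the scoop's pan; frame as the scoop.
- stone1: blunt red-brown ceramic finishing stone, an eight-sided prism 31 mm across flats and 34 mm long with blunted ends, 30 to 50 g, smooth and slippery (friction about 0.3); it starts standing on end or lying on its side near the high end of the tray. Origin: its middle, z along its length.
- stone2: blunt red-brown ceramic finishing stone, an eight-sided prism 31 mm across flats and 34 mm long with blunted ends, 30 to 50 g, smooth and slippery (friction about 0.3); it starts standing on end or lying on its side near the high end of the tray. Origin: its middle, z along its length.
- stone3: blunt red-brown ceramic finishing stone, an eight-sided prism 31 mm across flats and 34 mm long with blunted ends, 30 to 50 g, smooth and slippery (friction about 0.3); it starts standing on end or lying on its side near the high end of the tray. Origin: its middle, z along its length.
- stone4: blunt red-brown ceramic finishing stone, an eight-sided prism 31 mm across flats and 34 mm long with blunted ends, 30 to 50 g, smooth and slippery (friction about 0.3); it starts standing on end or lying on its side near the high end of the tray. Origin: its middle, z along its length.
- stone5: blunt red-brown ceramic finishing stone, an eight-sided prism 31 mm across flats and 34 mm long with blunted ends, 30 to 50 g, smooth and slippery (friction about 0.3); it starts standing on end or lying on its side near the high end of the tray. Origin: its middle, z along its length.
- medal_gold: bystander: gold octagonal medal, 90 mm, 8 mm thick, lying on the cart to the right; origin centre of underside. Leave it alone.
- medal_silver: bystander: silver medal, same size, beside it. Leave it alone.
- medal_bronze: bystander: bronze medal, same size, at the left. Leave it alone.
- brass_weight: bystander: brass ring weight 42 mm across, 10 mm thick, behind the gap between tray and finisher. Leave it alone.
- tweezers: bystander: steel tweezers 124 mm long, 9 mm high, near the front edge at the right. Leave it alone.

How it is judged:
By the outcome, as a careful person would: the job done as asked, in the order asked, and still so for the second after the job is handed in, with the robot touching nothing.
It also fails if it takes over 64 s, if anything falls off the work surface, if the arm or the gripper's body presses on something with over 40 N, if the wrist force passes 120 N, or if a joint passes its speed limit or range.

## Working session

There is one attempt and no reset: what is moved stays moved. The work goes in short steps, Python scripts to look and compute and a tool call to move; the robot and the scene stay as the last step left them, time stands still between calls to the robot, and variables do not carry over. Pictures are saved under pics/ and viewed, at most 10 in all, crops included, and the job is handed in when it is done.

Besides the shell and the picture viewer there is one more tool, called after ">>>" by a JSON object that holds its "method" and its "body". arm_command: Moves the arm, as the interface text tells. Shift numbers are shares of 2.5 cm and turn numbers shares of 8 degrees, none past 1 either way. Its arguments: {"type":"object","properties":{"targets":{"type":"array","items":{"type":"object","properties":{"travel":{"type":"array","items":{"type":"number","minimum":-1,"maximum":1}},"spin":{"type":"number","minimum":-1,"maximum":1}}}},"gripper":{"type":"number"},"force":{"type":"number"}},"required":["targets"]}

```bash
ls; mkdir -p pics; cat > h.py <<'E'
import numpy as np, cv2
from scipy.spatial.transform import Rotation as R
from plant import sensors, capture, get_calibration, job_done
def cloud(name):
    p,d=capture(name); c=get_calibration(name)
    f=200/np.tan(np.radians(c["fov_y"])/2)
    K=np.array([[f,0,c["cx"]],[0,f,c["cy"]],[0,0,1.]])
    v,u=np.mgrid[0:400,0:640].astype(np.float64)
    a=cv2.undistortPoints(np.stack([u.ravel(),v.ravel()],1)[:,None],K,np.array([c["k1"],0,0,0.]))[:,0]
    ray=np.c_[a,np.ones(len(a))]@R.from_euler('xyz',c["attitude"]).as_matrix().T
    P=(ray*d.reshape(-1,1)+np.array(c["xyz"])).reshape(400,640,3)
    P[d==0]=np.nan
    return p,d,P,ray.reshape(400,640,3),np.array(c["xyz"])
def save(n,p,s=1.25): cv2.imwrite("pics/"+n,cv2.resize(p[:,:,::-1],None,fx=s,fy=s))
E
python3 - <<'E'
from h import *
for n in("scene","top"):
    p,d,P,ray,o=cloud(n); save(n+"0.png",p); np.savez(n+"0.npz",p=p,d=d,P=P,ray=ray,o=o); print(n,get_calibration(n))
print(sensors.get_obs())
E
```

```text
pics
scene {'fov_y': 52.133100864025444, 'cx': 317.2128351837617, 'cy': 202.23836703100753, 'k1': -0.06375795099881544, 'xyz': array([-0.03024175, -0.79854674,  1.25416335]), 'attitude': array([-2.45481711,  0.00343823, -0.56929342])}
top {'fov_y': 45.82971996086377, 'cx': 317.7114582831973, 'cy': 205.0131682669282, 'k1': 0.03720645214913045, 'xyz': array([ 0.36562955, -0.00333191,  1.44146711]), 'attitude': array([-3.05691682, -0.01360131, -1.58977651])}
{'time_s': 0.1, 'joint_positions': array([ 1.26511075,  0.38416162,  0.01636811,  1.37103726, -0.00631957,
        1.38820677, -0.04647696]), 'qvel': array([-0.00125684, -0.00241728,  0.00054942, -0.00308155, -0.00104643,
        0.00010667, -0.00088788]), 'joint_torque': array([ 2.89682284e-03, -6.29128146e+01,  8.47042724e-01, -3.72756350e+01,
        1.68561470e-02,  1.03809626e-02,  7.87097065e-05]), 'tcp_pos': array([ 0.15026768, -0.6065164 ,  0.40377918]), 'tcp_rot': array([-3.13982797e+00,  3.74437153e-06,  2.42874961e-01]), 'ft_force': array([-0.78170212,  0.31101307, -0.1762386 ]), 'torque': array([ 0.00991709, -0.00855989, -0.01515468]), 'finger_force': 0.0, 'grip_width': 0.08560550321536542}
```

View pics/scene0.png

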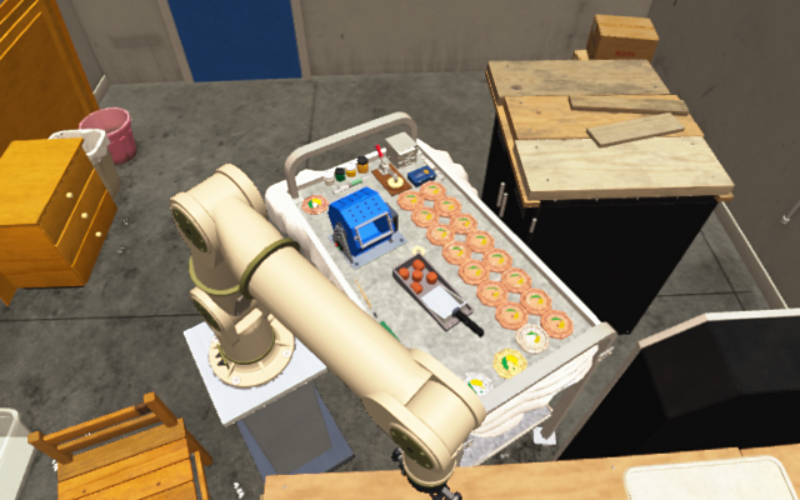

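View pics/top0.png

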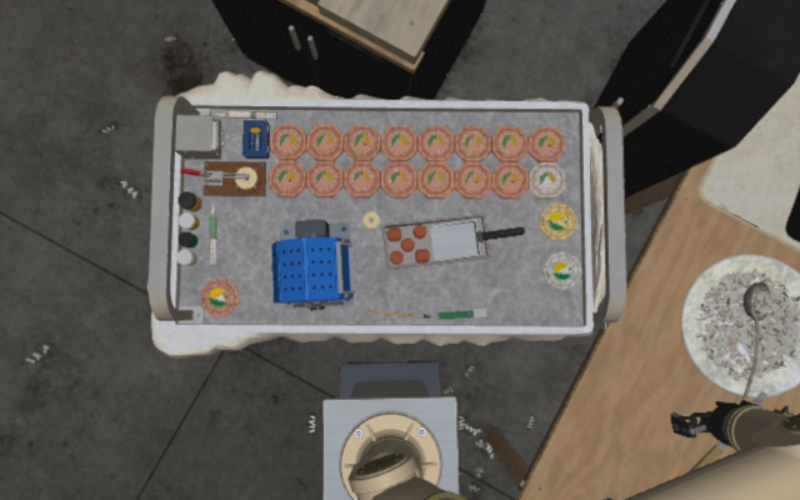

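The pictures show the blue barrel at top-view px (312,268), with its port facing the tray. The tray is at about (435,240), with five stones around (408,242), and the scoop lies with its handle to the right, ending near (522,232). Next I'll measure these.

```bash
python3 - <<'E'
from h import *
def med(m,P): 
    q=P[m]; q=q[~np.isnan(q).any(1)]; return q
for n in("top","scene"):
    D=np.load(n+"0.npz"); p,P=D["p"],D["P"]; hsv=cv2.cvtColor(p,cv2.COLOR_RGB2HSV); H,S,V=[hsv[...,i].astype(int) for i in range(3)]
    ws=(P[...,0]>.2)&(P[...,0]<.9)&(abs(P[...,1])<.6)&(P[...,2]>-.03)&(P[...,2]<.35)
    if n=="scene": ws&=True
    print(n)
    # table height check
    q=med(ws&(abs(P[...,2])<.01),P); print("table z",np.median(q[:,2]))
    st=ws&((H<9)|(H>174))&(S>140)&(P[...,2]>.012)&(P[...,1]<.15)&(P[...,1]>-.2)&(P[...,0]<.56)
    k,l,s,c=cv2.connectedComponentsWithStats(st.astype(np.uint8))
    for i in range(1,k):
        if s[i,4]>15: q=P[l==i]; print(" stone",s[i,4],c[i].round(),q.mean(0).round(3),"top",np.percentile(q[:,2],95).round(3))
    bl=ws&(H>100)&(H<125)&(S>150)&(P[...,2]>.02)&(P[...,0]<.57)
    k,l,s,c=cv2.connectedComponentsWithStats(bl.astype(np.uint8)); i=1+np.argmax(s[1:,4]); q=P[l==i]
    print(" barrel",s[i],q.min(0).round(3),q.max(0).round(3))
    for z in(.05,.1,.14,.165,.175): 
        w=q[abs(q[:,2]-z)<.006]
        if len(w): print("  z",z,"x",np.percentile(w[:,0],[2,98]).round(3),"y",np.percentile(w[:,1],[2,98]).round(3),len(w))
    np.savez("b_"+n,q=q)
    hd=ws&(V<60)&(P[...,2]>.012)&(P[...,1]<-.1)&(P[...,1]>-.4)&(P[...,0]>.3)&(P[...,0]<.56)
    q=med(hd,P); print(" handle",len(q),q.mean(0).round(3),q.min(0).round(3),q.max(0).round(3))
    u,sv,vt=np.linalg.svd(q-q.mean(0),full_matrices=False); print("  dir",vt[0].round(3))
    # steel collar: light grey near barrel
    co=ws&(S<60)&(P[...,1]>.0)&(P[...,1]<.35)&(P[...,2]>.06)&(P[...,0]<.56)
    q=med(co,P); print(" grey near barrel",len(q),q.min(0).round(3),q.max(0).round(3))
    np.savez("c_"+n,q=q)
    if n=="top":
        big=cv2.resize(p[140:270,200:430,::-1],None,fx=3.4,fy=3.4,interpolation=cv2.INTER_CUBIC); cv2.imwrite("pics/tcrop.png",big)
    else:
        big=cv2.resize(p[140:280,230:400,::-1],None,fx=4.2,fy=4.2,interpolation=cv2.INTER_CUBIC); cv2.imwrite("pics/scrop.png",big)
E
```

```text
top
table z 0.0027578494175248824
 stone 37 [315. 187.] [ 0.54  -0.016  0.033] top 0.039
 stone 20 [336. 185.] [ 0.545 -0.079  0.038] top 0.044
 stone 40 [337. 204.] [ 0.487 -0.083  0.032] top 0.039
 barrel [ 217  189   58   53 2542] [0.381 0.098 0.05 ] [0.534 0.261 0.199]
  z 0.05 x [0.534 0.534] y [0.139 0.139] 1
  z 0.1 x [0.386 0.494] y [0.255 0.261] 21
  z 0.14 x [0.387 0.514] y [0.098 0.247] 41
  z 0.165 x [0.384 0.514] y [0.109 0.238] 695
  z 0.175 x [0.385 0.513] y [0.114 0.223] 1082
 handle 189 [ 0.534 -0.275  0.052] [ 0.521 -0.322  0.033] [ 0.546 -0.227  0.065]
  dir [-0.112  0.984 -0.135]
 grey near barrel 767 [0.364 0.072 0.061] [0.56  0.261 0.174]
scene
table z 0.0021489802254077706
 stone 39 [333. 226.] [ 0.497 -0.077  0.024] top 0.033
 stone 20 [345. 224.] [ 0.54  -0.091  0.023] top 0.03
 barrel [ 263  150   50   55 1220] [0.38  0.073 0.036] [0.559 0.241 0.194]
  z 0.05 x [0.385 0.509] y [0.095 0.123] 33
  z 0.1 x [0.381 0.396] y [0.077 0.235] 30
  z 0.14 x [0.381 0.43 ] y [0.096 0.229] 38
  z 0.165 x [0.383 0.518] y [0.105 0.229] 289
  z 0.175 x [0.384 0.513] y [0.113 0.213] 422
 handle 163 [ 0.529 -0.272  0.047] [ 0.467 -0.329  0.012] [ 0.545 -0.1    0.059]
  dir [ 0.254 -0.952  0.169]
 grey near barrel 331 [0.366 0.065 0.061] [0.56  0.251 0.172]
```

View pics/tcrop.png

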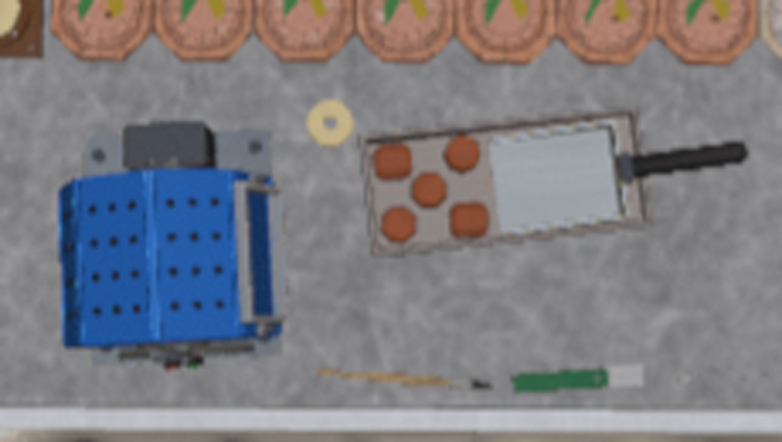

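View pics/scrop.png

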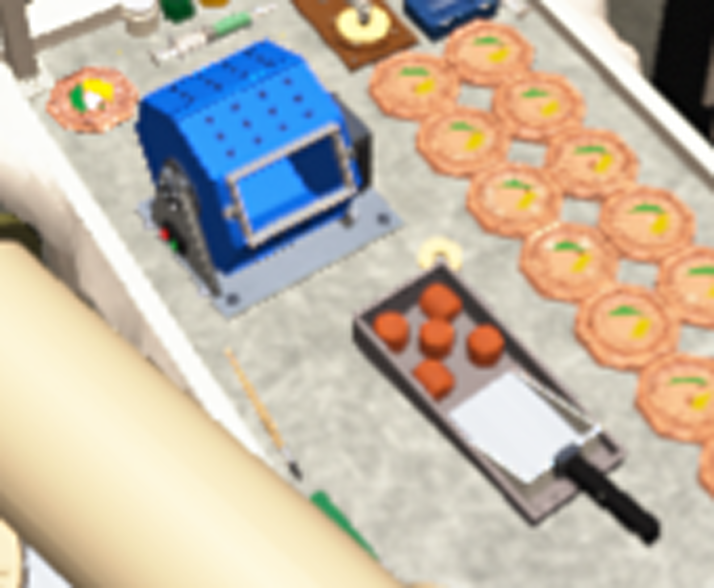

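```bash
python3 - <<'E'
from h import *
D=np.load("top0.npz"); P,ray,o=D["P"],D["ray"],D["o"]
def cast(cu,cv,z):
    u,v=200+cu/3.4-.35,140+cv/3.4-.35
    r=cv2.remap(ray.astype(np.float32),np.float32([[u]]),np.float32([[v]]),cv2.INTER_LINEAR)[0,0].astype(float)
    return (o+r*(z-o[2])/r[2]).round(4)
for nm,l in dict(tray=[(365,138,.042),(375,255,.042),(632,110,.018),(645,222,.018)],pan=[(488,138,.006),(497,232,.006),(610,125,.04),(620,217,.04)],handle=[(625,167,.042),(745,152,.06)],
  stone=[(393,160,.03),(462,153,.03),(429,189,.03),(397,224,.03),(468,219,.03)],weight=[(330,122,.01)],handlez=[]).items():
    print(nm,[cast(*a)[:2] for a in l])
# facets of barrel by RANSAC-free split: ridge
for n in("top","scene"):
    q=np.load(f"b_{n}.npz")["q"]; q=q[(q[:,0]>.395)&(q[:,0]<.505)]
    rng=np.random.default_rng(0)
    rest=q
    for k in range(3):
        best=None
        for _ in range(600):
            a=rest[rng.choice(len(rest),3,False)]; nn=np.cross(a[1]-a[0],a[2]-a[0]); L=np.linalg.norm(nn)
            if L<1e-4: continue
            nn/=L; m=abs((rest-a[0])@nn)<.0025
            if best is None or m.sum()>best.sum(): best=m
        w=rest[best]; c=w.mean(0); nn=np.linalg.svd(w-c,full_matrices=False)[2][2]; nn*=np.sign(nn[2]) if abs(nn[2])>.1 else -np.sign(nn[1])
        print(n,len(w),"c",c.round(4),"n",nn.round(4),"ang toward -y deg",np.degrees(np.arctan2(-nn[1],nn[2])).round(2),"d",(nn@c).round(4), "ext y",np.percentile(w[:,1],[1,99]).round(3),"z",np.percentile(w[:,2],[1,99]).round(3))
        rest=rest[~best]
        if len(rest)<60: break
E
```

```text
tray [array([0.5587, 0.0059]), array([ 0.4558, -0.001 ]), array([ 0.5831, -0.2331]), array([ 0.4824, -0.2416])]
pan [array([ 0.5617, -0.1046]), array([ 0.4768, -0.1106]), array([ 0.5668, -0.2098]), array([ 0.4854, -0.2161])]
handle [array([ 0.5291, -0.2215]), array([ 0.5383, -0.3231])]
stone [array([ 0.5403, -0.0185]), array([ 0.5455, -0.0795]), array([ 0.514 , -0.0497]), array([ 0.4836, -0.0209]), array([ 0.4869, -0.0836])]
weight [array([0.5781, 0.0372])]
handlez []
top 726 c [0.4498 0.2018 0.1766] n [-0.0196  0.385   0.9227] ang toward -y deg -22.65 d 0.2318 ext y [0.165 0.238] z [0.161 0.192]
top 642 c [0.45   0.1409 0.1771] n [ 0.022  -0.3774  0.9258] ang toward -y deg 22.18 d 0.1207 ext y [0.11  0.177] z [0.164 0.192]
top 169 c [0.4504 0.2469 0.1324] n [-0.0336  0.926   0.376 ] ang toward -y deg -67.9 d 0.2632 ext y [0.23  0.261] z [0.101 0.17 ]
scene 298 c [0.4504 0.1404 0.1767] n [ 0.0335 -0.3099  0.9502] ang toward -y deg 18.07 d 0.1394 ext y [0.108 0.177] z [0.165 0.189]
scene 195 c [0.4494 0.1991 0.1756] n [-0.0203  0.3927  0.9194] ang toward -y deg -23.13 d 0.2305 ext y [0.161 0.23 ] z [0.16  0.192]
scene 98 c [0.4471 0.1359 0.1746] n [ 0.0048 -0.4881  0.8728] ang toward -y deg 29.22 d 0.0882 ext y [0.11  0.163] z [0.161 0.189]
```

```bash
cat >> h.py <<'E'
import json
def plan(wps,q=2):
    """wps: (x,y,z,yaw_deg or None,nrows); prints rows (8 per call) from the measured pose"""
    o=sensors.get_obs(); p=np.array(o["tcp_pos"]); yaw=np.degrees(o["tcp_rot"][2]); out=[]
    print("t",round(o["time_s"],2),"p",p.round(4),"yaw",round(yaw,1),"f",np.round(o["ft_force"],1),"w",round(o["grip_width"],4))
    for x,y,z,a,n in wps:
        t=np.array([x,y,z]); a=yaw if a is None else a
        n=n or max(1,int(np.ceil(max(np.linalg.norm(t-p)/.0249,abs(a-yaw)/7.9))))
        for k in range(n):
            d=(t-p)/(n-k); c,s=np.cos(np.radians(yaw)),np.sin(np.radians(yaw))
            e=np.array([c*d[0]+s*d[1],s*d[0]-c*d[1],-d[2]]); r=np.round(e/.025,q); sp=np.round(-(a-yaw)/(n-k)/8,q)
            out.append({"travel":[float(v) for v in r],"spin":float(sp)})
            m=r*.025; p=p+np.array([c*m[0]+s*m[1],s*m[0]-c*m[1],-m[2]]); yaw-=sp*8
    for i in range(0,len(out),8): print(json.dumps(out[i:i+8]).replace('"',"'"))
E
python3 - <<'E'
from h import *
plan([(.40,-.45,.405,45,0),(.452,-.25,.405,93,0),(.454,.065,.405,93,0),(.454,.065,.322,93,4)])
E
```

```text
t 0.1 p [ 0.1503 -0.6065  0.4038] yaw 13.9 f [-0.8  0.3 -0.2] w 0.0856
[{'travel': [0.93, -0.31, -0.0], 'spin': -0.32}, {'travel': [0.95, -0.26, -0.0], 'spin': -0.32}, {'travel': [0.96, -0.22, -0.0], 'spin': -0.32}, {'travel': [0.97, -0.18, -0.01], 'spin': -0.33}, {'travel': [0.97, -0.13, -0.0], 'spin': -0.32}, {'travel': [0.98, -0.09, -0.01], 'spin': -0.33}, {'travel': [0.98, -0.05, -0.0], 'spin': -0.32}, {'travel': [0.98, -0.0, -0.01], 'spin': -0.33}]
[{'travel': [0.98, 0.04, -0.0], 'spin': -0.32}, {'travel': [0.98, 0.09, -0.01], 'spin': -0.33}, {'travel': [0.97, 0.13, -0.0], 'spin': -0.32}, {'travel': [0.97, 0.18, -0.01], 'spin': -0.33}, {'travel': [0.79, -0.46, 0.0], 'spin': -0.67}, {'travel': [0.83, -0.39, 0.0], 'spin': -0.67}, {'travel': [0.87, -0.31, 0.0], 'spin': -0.67}, {'travel': [0.89, -0.23, 0.0], 'spin': -0.66}]
[{'travel': [0.91, -0.14, 0.0], 'spin': -0.67}, {'travel': [0.92, -0.06, 0.0], 'spin': -0.66}, {'travel': [0.92, 0.02, 0.0], 'spin': -0.67}, {'travel': [0.91, 0.11, 0.0], 'spin': -0.66}, {'travel': [0.89, 0.2, 0.0], 'spin': -0.67}, {'travel': [0.97, 0.06, 0.0], 'spin': 0.0}, {'travel': [0.97, 0.06, 0.0], 'spin': 0.0}, {'travel': [0.97, 0.06, 0.0], 'spin': 0.0}]
[{'travel': [0.97, 0.06, 0.0], 'spin': 0.0}, {'travel': [0.97, 0.06, 0.0], 'spin': 0.0}, {'travel': [0.97, 0.06, 0.0], 'spin': 0.0}, {'travel': [0.97, 0.05, 0.0], 'spin': 0.0}, {'travel': [0.97, 0.06, 0.0], 'spin': 0.0}, {'travel': [0.96, 0.05, 0.0], 'spin': 0.0}, {'travel': [0.97, 0.06, 0.0], 'spin': 0.0}, {'travel': [0.96, 0.05, 0.0], 'spin': 0.0}]
[{'travel': [0.97, 0.06, 0.0], 'spin': 0.0}, {'travel': [0.96, 0.05, 0.0], 'spin': 0.0}, {'travel': [0.0, 0.0, 0.83], 'spin': 0.0}, {'travel': [0.0, 0.0, 0.83], 'spin': 0.0}, {'travel': [0.0, 0.0, 0.83], 'spin': 0.0}, {'travel': [0.0, 0.0, 0.83], 'spin': 0.0}]
```

>>> {"method": "arm_command", "body": {"targets": [{"travel":[0.93,-0.3,0],"spin":-0.32},{"travel":[0.95,-0.26,0],"spin":-0.32},{"travel":[0.96,-0.22,0],"spin":-0.32},{"travel":[0.97,-0.18,0],"spin":-0.32},{"travel":[0.97,-0.13,0],"spin":-0.32},{"travel":[0.98,-0.09,0],"spin":-0.32},{"travel":[0.98,-0.05,0],"spin":-0.32},{"travel":[0.98,0,0],"spin":-0.32}], "gripper": 1}}

```text
time_s: 1.1
tcp_pos: [0.3184, -0.5019, 0.4047]
tcp_rot: [3.142, -0.0, 0.603]
ft_force: [0.5, -0.9, -0.1]
grip_width: 0.0003
finger_force: 0.0
```

>>> {"method": "arm_command", "body": {"targets": [{"travel":[0.98,0.04,0],"spin":-0.32},{"travel":[0.98,0.09,0],"spin":-0.32},{"travel":[0.97,0.13,0],"spin":-0.32},{"travel":[0.97,0.18,0],"spin":-0.32},{"travel":[0.79,-0.46,0],"spin":-0.67},{"travel":[0.83,-0.39,0],"spin":-0.67},{"travel":[0.87,-0.31,0],"spin":-0.67},{"travel":[0.89,-0.23,0],"spin":-0.67}]}}

```text
time_s: 2.1
tcp_pos: [0.425, -0.361, 0.4047]
tcp_rot: [3.142, -0.0, 1.158]
ft_force: [-0.3, 0.3, -1.0]
grip_width: 0.0
finger_force: 0.0
```

```bash
python3 - <<'E'
from h import *
plan([(.45,-.25,.405,93,0),(.454,.065,.405,93,0),(.454,.065,.322,93,4)])
E
```

```text
t 2.1 p [ 0.425  -0.361   0.4047] yaw 66.3 f [-0.3  0.3 -1. ] w 0.0
[{'travel': [0.89, -0.17, -0.0], 'spin': -0.67}, {'travel': [0.91, -0.09, -0.0], 'spin': -0.67}, {'travel': [0.91, -0.01, -0.0], 'spin': -0.66}, {'travel': [0.91, 0.08, -0.01], 'spin': -0.67}, {'travel': [0.89, 0.17, -0.0], 'spin': -0.66}, {'travel': [0.97, 0.06, -0.0], 'spin': -0.0}, {'travel': [0.97, 0.06, -0.0], 'spin': -0.0}, {'travel': [0.97, 0.06, -0.0], 'spin': -0.0}]
[{'travel': [0.97, 0.06, -0.0], 'spin': -0.0}, {'travel': [0.97, 0.06, -0.0], 'spin': -0.0}, {'travel': [0.97, 0.06, -0.0], 'spin': -0.0}, {'travel': [0.97, 0.06, -0.0], 'spin': -0.0}, {'travel': [0.96, 0.07, -0.0], 'spin': -0.0}, {'travel': [0.97, 0.06, -0.0], 'spin': -0.0}, {'travel': [0.96, 0.07, -0.0], 'spin': -0.0}, {'travel': [0.97, 0.06, -0.0], 'spin': -0.0}]
[{'travel': [0.96, 0.07, -0.0], 'spin': -0.0}, {'travel': [0.97, 0.06, -0.0], 'spin': -0.0}, {'travel': [-0.0, 0.0, 0.83], 'spin': -0.0}, {'travel': [-0.0, 0.0, 0.83], 'spin': -0.0}, {'travel': [-0.0, 0.0, 0.83], 'spin': -0.0}, {'travel': [-0.0, 0.0, 0.83], 'spin': -0.0}]
```

>>> {"method": "arm_command", "body": {"targets": [{"travel":[0.89,-0.17,0],"spin":-0.67},{"travel":[0.91,-0.09,0],"spin":-0.67},{"travel":[0.91,0,0],"spin":-0.67},{"travel":[0.91,0.08,0],"spin":-0.67},{"travel":[0.89,0.17,0],"spin":-0.66},{"travel":[0.97,0.06,0],"spin":0},{"travel":[0.97,0.06,0],"spin":0},{"travel":[0.97,0.06,0],"spin":0}]}}

```text
time_s: 3.1
tcp_pos: [0.4513, -0.1772, 0.4049]
tcp_rot: [3.141, 0.0, 1.621]
ft_force: [0.2, 0.5, 0.8]
grip_width: -0.0
finger_force: 0.0
```

>>> {"method": "arm_command", "body": {"targets": [{"travel":[0.97,0.06,0]},{"travel":[0.97,0.06,0]},{"travel":[0.97,0.06,0]},{"travel":[0.97,0.06,0]},{"travel":[0.97,0.06,0]},{"travel":[0.97,0.06,0]},{"travel":[0.97,0.06,0]},{"travel":[0.97,0.06,0]}]}}

```text
validation failed for argument at $.ta...
```

>>> {"method": "arm_command", "body": {"targets": [{"travel":[0.97,0.06,0]},{"travel":[0.97,0.06,0]},{"travel":[0,0,0.82]},{"travel":[0,0,0.82]},{"travel":[0,0,0.82]},{"travel":[0,0,0.82]}]}}

```text
validation failed for argument at $.ta...
```

```bash
python3 - <<'E'
from h import *
import math
w=[]
for th,n in((62,2),(53,1),(45,1),(37,1),(30,1),(22,1),(15,1),(8,1),(4,1)):
    t=math.radians(th); y=.1708-.0925*math.sin(t)+.03*math.cos(t); z=.1+.0925*math.cos(t)+.03*math.sin(t)
    w.append((.4545-.053*(y-.09),y-.011,z+.161,None,n))
plan(w)
E
```

```text
t 3.1 p [ 0.4513 -0.1772  0.4049] yaw 92.9 f [0.2 0.5 0.8] w -0.0
[{'travel': [5.38, 0.32, 1.48], 'spin': -0.0}, {'travel': [5.38, 0.32, 1.48], 'spin': -0.0}, {'travel': [0.47, 0.0, -0.39], 'spin': -0.0}, {'travel': [0.46, -0.0, -0.28], 'spin': -0.0}, {'travel': [0.5, -0.0, -0.21], 'spin': -0.0}, {'travel': [0.46, -0.0, -0.13], 'spin': -0.0}, {'travel': [0.54, -0.0, -0.08], 'spin': -0.0}, {'travel': [0.48, -0.01, 0.0], 'spin': -0.0}]
[{'travel': [0.47, 0.0, 0.05], 'spin': -0.0}, {'travel': [0.27, 0.0, 0.06], 'spin': -0.0}]
```

Spin is required in every row. I'll resend those moves.

>>> {"method": "arm_command", "body": {"targets": [{"travel":[0.97,0.06,0],"spin":0},{"travel":[0.97,0.06,0],"spin":0},{"travel":[0.97,0.06,0],"spin":0},{"travel":[0.97,0.06,0],"spin":0},{"travel":[0.97,0.06,0],"spin":0},{"travel":[0.97,0.06,0],"spin":0},{"travel":[0.97,0.06,0],"spin":0},{"travel":[0.97,0.06,0],"spin":0}]}}

```text
time_s: 4.1
tcp_pos: [0.4536, 0.0172, 0.405]
tcp_rot: [3.141, 0.0, 1.621]
ft_force: [0.6, -0.6, -0.1]
grip_width: 0.0001
finger_force: 0.0
```

>>> {"method": "arm_command", "body": {"targets": [{"travel":[0.97,0.06,0],"spin":0},{"travel":[0.97,0.06,0],"spin":0},{"travel":[0,0,0.82],"spin":0},{"travel":[0,0,0.82],"spin":0},{"travel":[0,0,0.82],"spin":0},{"travel":[0,0,0.82],"spin":0}]}}

```text
time_s: 4.85
tcp_pos: [0.4542, 0.065, 0.3223]
tcp_rot: [3.141, -0.0, 1.621]
ft_force: [-0.5, -0.3, -0.1]
grip_width: -0.0001
finger_force: 0.0
```

```bash
python3 - <<'E'
from h import *
import math
w=[]
for th,n in((67,0),(60,1),(53,1),(45,1),(37,1),(30,1),(22,1),(15,1),(8,1),(4,1)):
    t=math.radians(th); y=.1708-.0925*math.sin(t)+.03*math.cos(t); z=.1+.0925*math.cos(t)+.03*math.sin(t)
    w.append((.4545-.053*(y-.09),y-.011,z+.161,None,n))
plan(w)
E
```

```text
t 4.85 p [0.4542 0.065  0.3223] yaw 92.9 f [-0.5 -0.3 -0.1] w -0.0001
[{'travel': [0.85, 0.04, -0.1], 'spin': -0.0}, {'travel': [0.34, -0.0, -0.34], 'spin': -0.0}, {'travel': [0.37, -0.0, -0.29], 'spin': -0.0}, {'travel': [0.46, -0.0, -0.28], 'spin': -0.0}, {'travel': [0.5, -0.0, -0.21], 'spin': -0.0}, {'travel': [0.46, -0.01, -0.13], 'spin': -0.0}, {'travel': [0.54, 0.0, -0.08], 'spin': -0.0}, {'travel': [0.48, 0.0, -0.0], 'spin': -0.0}]
[{'travel': [0.47, 0.0, 0.05], 'spin': -0.0}, {'travel': [0.26, -0.0, 0.06], 'spin': -0.0}]
```

>>> {"method": "arm_command", "body": {"targets": [{"travel":[0.85,0.04,-0.1],"spin":0},{"travel":[0.34,0,-0.34],"spin":0},{"travel":[0.37,0,-0.29],"spin":0},{"travel":[0.46,0,-0.28],"spin":0},{"travel":[0.5,0,-0.21],"spin":0},{"travel":[0.46,0,-0.13],"spin":0},{"travel":[0.54,0,-0.08],"spin":0},{"travel":[0.48,0,0],"spin":0}]}}

```text
time_s: 5.85
tcp_pos: [0.4504, 0.1652, 0.359]
tcp_rot: [3.14, -0.0, 1.62]
ft_force: [0.7, -4.0, 1.5]
grip_width: 0.0002
finger_force: 2.2
```

```bash
cat >> h.py <<'E'
def ransac(q,k,tol=.0025):
    rng=np.random.default_rng(0)
    for _ in range(k):
        best=None
        for _ in range(500):
            a=q[rng.choice(len(q),3,False)]; n=np.cross(a[1]-a[0],a[2]-a[0]); L=np.linalg.norm(n)
            if L<1e-4: continue
            m=abs((q-a[0])@n/L)<tol
            if best is None or m.sum()>best.sum(): best=m
        w=q[best]; c=w.mean(0); n=np.linalg.svd(w-c,full_matrices=False)[2][2]; n*=np.sign(n[2])
        print(len(w),c.round(4),"ang to tray",np.degrees(np.arctan2(-n[1],n[2])).round(2)); q=q[~best]
        if len(q)<40: break
def barrel(k=3):
    for n in("top","scene"):
        p,d,P,ray,o=cloud(n); H,S,V=cv2.split(cv2.cvtColor(p,cv2.COLOR_RGB2HSV))
        m=(H>100)&(H<125)&(S>150)&(P[...,2]>.09)&(P[...,0]<.505)&(P[...,0]>.395)&(P[...,1]>.06)&(P[...,1]<.28)
        print(n,m.sum()); ransac(P[m],k)
        save(f"{n}_last.png",p)
E
python3 - <<'E'
from h import *
barrel()
print(sensors.get_obs()["ft_force"])
E
```

```text
top 511
459 [0.4486 0.0987 0.1398] ang to tray 59.82
41 [0.4571 0.0932 0.1364] ang to tray 58.63
scene 636
309 [0.4511 0.0976 0.1419] ang to tray 60.28
108 [0.4377 0.0999 0.1391] ang to tray 61.12
91 [0.4525 0.0925 0.1411] ang to tray 58.99
[-1.21086247  0.40169652 -1.30405774]
```

>>> {"method": "arm_command", "body": {"targets": [{"travel":[0.47,0,0.05],"spin":0},{"travel":[0.27,0,0.06],"spin":0},{"travel":[0.24,0,0.06],"spin":0},{"travel":[0,0,0],"spin":0}]}}

```text
time_s: 6.45
tcp_pos: [0.4488, 0.1894, 0.354]
tcp_rot: [-3.141, -0.001, 1.62]
ft_force: [1.0, -0.1, -0.2]
grip_width: 0.0002
finger_force: 0.5
```

```bash
python3 - <<'E'
from h import *
barrel()
print(sensors.get_obs()["ft_force"])
E
```

```text
top 796
608 [0.4487 0.1112 0.1572] ang to tray 45.52
93 [0.4588 0.1098 0.1603] ang to tray 45.4
82 [0.4422 0.116  0.1575] ang to tray 46.08
scene 804
306 [0.4483 0.1084 0.1557] ang to tray 41.89
145 [0.4453 0.0846 0.1126] ang to tray -89.77
114 [0.4467 0.1124 0.1645] ang to tray 41.85
[ 0.3677609  -1.07310954 -0.04765172]
```

```bash
python3 - <<'E'
from h import *
plan([(.449,.175,.354,None,1),(.449,.17,.402,None,2),(.53,-.2,.402,95,0),(.5315,-.255,.36,95,0),(.5315,-.255,.197,95,0)])
E
```

```text
t 6.55 p [0.4487 0.1893 0.3541] yaw 92.8 f [ 0.4 -1.1 -0. ] w -0.0001
[{'travel': [-0.57, -0.02, 0.01], 'spin': -0.0}, {'travel': [-0.1, -0.0, -0.96], 'spin': -0.0}, {'travel': [-0.1, -0.01, -0.96], 'spin': -0.0}, {'travel': [-0.93, 0.16, -0.0], 'spin': -0.02}, {'travel': [-0.93, 0.15, -0.0], 'spin': -0.02}, {'travel': [-0.94, 0.15, -0.0], 'spin': -0.02}, {'travel': [-0.94, 0.15, -0.0], 'spin': -0.02}, {'travel': [-0.94, 0.15, -0.0], 'spin': -0.02}]
[{'travel': [-0.94, 0.14, -0.0], 'spin': -0.02}, {'travel': [-0.94, 0.14, -0.0], 'spin': -0.01}, {'travel': [-0.94, 0.14, -0.0], 'spin': -0.02}, {'travel': [-0.94, 0.14, -0.0], 'spin': -0.01}, {'travel': [-0.93, 0.14, -0.0], 'spin': -0.02}, {'travel': [-0.94, 0.13, -0.0], 'spin': -0.01}, {'travel': [-0.94, 0.13, -0.0], 'spin': -0.02}, {'travel': [-0.93, 0.13, -0.0], 'spin': -0.01}]
[{'travel': [-0.94, 0.13, -0.0], 'spin': -0.02}, {'travel': [-0.93, 0.12, -0.0], 'spin': -0.01}, {'travel': [-0.94, 0.13, -0.0], 'spin': -0.02}, {'travel': [-0.73, -0.05, 0.56], 'spin': 0.0}, {'travel': [-0.73, -0.04, 0.56], 'spin': 0.0}, {'travel': [-0.73, -0.05, 0.56], 'spin': 0.0}, {'travel': [-0.0, 0.0, 0.93], 'spin': 0.0}, {'travel': [-0.0, 0.0, 0.93], 'spin': 0.0}]
[{'travel': [-0.0, 0.0, 0.93], 'spin': 0.0}, {'travel': [-0.0, 0.0, 0.93], 'spin': 0.0}, {'travel': [-0.0, 0.0, 0.93], 'spin': 0.0}, {'travel': [-0.0, 0.0, 0.93], 'spin': 0.0}, {'travel': [-0.0, 0.0, 0.94], 'spin': 0.0}]
```

>>> {"method": "arm_command", "body": {"targets": [{"travel":[-0.57,-0.02,0],"spin":0},{"travel":[-0.1,0,-0.96],"spin":0},{"travel":[-0.1,0,-0.96],"spin":0},{"travel":[-0.93,0.16,0],"spin":-0.02},{"travel":[-0.93,0.15,0],"spin":-0.02},{"travel":[-0.94,0.15,0],"spin":-0.02},{"travel":[-0.94,0.15,0],"spin":-0.02},{"travel":[-0.94,0.15,0],"spin":-0.02}]}}

```text
time_s: 7.55
tcp_pos: [0.4746, 0.0521, 0.4023]
tcp_rot: [3.141, -0.0, 1.633]
ft_force: [0.9, 0.3, -0.5]
grip_width: 0.0003
finger_force: 0.0
```

>>> {"method": "arm_command", "body": {"targets": [{"travel":[-0.94,0.14,0],"spin":-0.02},{"travel":[-0.94,0.14,0],"spin":-0.02},{"travel":[-0.94,0.14,0],"spin":-0.02},{"travel":[-0.94,0.14,0],"spin":-0.02},{"travel":[-0.93,0.14,0],"spin":-0.02},{"travel":[-0.94,0.13,0],"spin":-0.02},{"travel":[-0.94,0.13,0],"spin":-0.02},{"travel":[-0.93,0.13,0],"spin":0}], "gripper": -1}}

```text
time_s: 8.55
tcp_pos: [0.5153, -0.1329, 0.4023]
tcp_rot: [3.141, -0.0, 1.653]
ft_force: [-0.3, -0.1, -0.3]
grip_width: 0.0856
finger_force: 0.0
```

```bash
python3 - <<'E'
from h import *
barrel(4)
E
```

```text
top 1324
609 [0.4495 0.1113 0.1575] ang to tray 44.12
466 [0.4499 0.2315 0.1565] ang to tray -45.48
101 [0.4516 0.1135 0.1591] ang to tray 52.01
44 [0.447  0.1129 0.1585] ang to tray 35.39
scene 831
320 [0.45   0.108  0.1545] ang to tray 42.68
162 [0.4499 0.0855 0.112 ] ang to tray 88.86
140 [0.4479 0.1118 0.164 ] ang to tray 43.67
67 [0.4662 0.2471 0.1069] ang to tray 81.97
```

>>> {"method": "arm_command", "body": {"targets": [{"travel":[-0.94,0.13,0],"spin":0},{"travel":[-0.93,0.12,0],"spin":0},{"travel":[-0.94,0.13,0],"spin":-0.02},{"travel":[-0.73,-0.05,0.56],"spin":0},{"travel":[-0.73,-0.05,0.56],"spin":0},{"travel":[-0.73,-0.05,0.56],"spin":0},{"travel":[0,0,0.93],"spin":0},{"travel":[0,0,0.93],"spin":0}]}}

```text
time_s: 9.65
tcp_pos: [0.5314, -0.2561, 0.3121]
tcp_rot: [-3.141, -0.001, 1.656]
ft_force: [0.1, -0.3, -0.3]
grip_width: 0.0851
finger_force: 0.0
```

```bash
python3 - <<'E'
from h import *
plan([(.5315,-.255,.197,95,0)])
E
```

```text
t 9.65 p [ 0.5314 -0.2561  0.3121] yaw 94.9 f [ 0.1 -0.3 -0.3] w 0.0851
[{'travel': [0.01, 0.0, 0.92], 'spin': -0.0}, {'travel': [0.01, 0.0, 0.92], 'spin': -0.0}, {'travel': [0.01, 0.0, 0.92], 'spin': -0.01}, {'travel': [0.01, 0.0, 0.92], 'spin': -0.0}, {'travel': [0.01, 0.01, 0.92], 'spin': -0.01}]
```

>>> {"method": "arm_command", "body": {"targets": [{"travel":[0,0,0.92],"spin":0},{"travel":[0,0,0.92],"spin":0},{"travel":[0,0,0.92],"spin":0},{"travel":[0,0,0.92],"spin":0},{"travel":[0,0,0.92],"spin":0}]}}

```text
time_s: 10.28
tcp_pos: [0.5313, -0.2557, 0.1971]
tcp_rot: [-3.141, -0.001, 1.656]
ft_force: [0.4, -0.4, 0.1]
grip_width: 0.0853
finger_force: 0.0
```

>>> {"method": "arm_command", "body": {"targets": [{"travel":[0,0,0],"spin":0},{"travel":[0,0,0],"spin":0},{"travel":[0,0,0],"spin":0},{"travel":[0,0,0],"spin":0}], "gripper": 1, "force": 60}}

```text
time_s: 10.78
tcp_pos: [0.5321, -0.2555, 0.1999]
tcp_rot: [3.14, 0.001, 1.656]
ft_force: [-0.8, 0.5, 4.0]
grip_width: 0.0189
finger_force: 61.6
```

```bash
python3 - <<'E'
from h import *
print(sensors.get_obs())
for n in("top","scene"):
    p,d,P,_,_=cloud(n)
    big=p[140:270,200:430] if n=="top" else p[140:280,230:400]
    save(n+"_g.png",big,3.4)
E
```

```text
{'time_s': 10.775, 'joint_positions': array([ 0.73808356,  0.53332428, -0.45011694,  1.68580794,  0.26935733,
        0.98227898,  0.27719522]), 'qvel': array([ 1.35511448e-04, -1.66848737e-03, -8.56885029e-04,  7.06349723e-04,
        4.28964642e-05,  6.39106375e-03,  1.02535613e-03]), 'joint_torque': array([  0.06227941, -59.77208376,  -6.99897274, -29.17504013,
         0.18197787,  -0.44725623,  -0.09819891]), 'tcp_pos': array([ 0.53213591, -0.25554928,  0.1998593 ]), 'tcp_rot': array([3.13989915e+00, 9.47339171e-04, 1.65584008e+00]), 'ft_force': array([-0.75196324,  0.5246351 ,  3.97846763]), 'torque': array([0.15899672, 0.15790658, 0.1104071 ]), 'finger_force': 61.59411907196045, 'grip_width': 0.0188840333562528}
```

View pics/top_g.png

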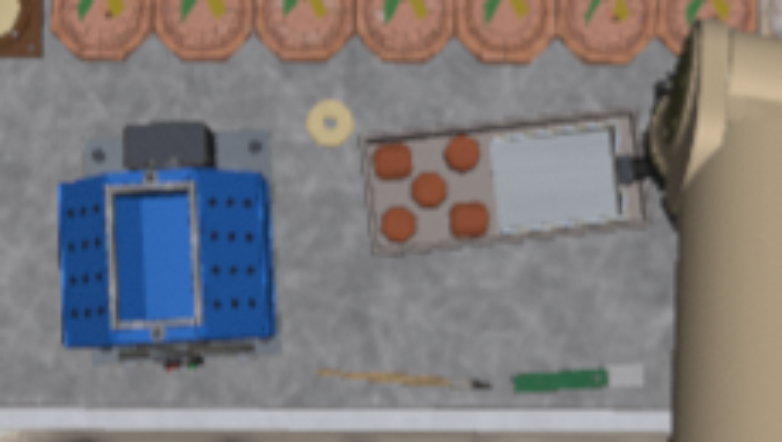

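>>> {"method": "arm_command", "body": {"targets": [{"travel":[0.5,-0.01,0],"spin":-0.02},{"travel":[0.5,-0.01,0],"spin":-0.02},{"travel":[0.5,-0.01,0],"spin":-0.02},{"travel":[0.5,-0.01,0],"spin":-0.02},{"travel":[0.5,-0.01,0],"spin":-0.02},{"travel":[0.5,-0.01,0],"spin":-0.02},{"travel":[0.5,-0.01,0],"spin":0}]}}

```text
time_s: 11.75
tcp_pos: [0.5224, -0.1697, 0.2001]
tcp_rot: [3.139, 0.003, 1.671]
ft_force: [0.5, -9.6, 7.4]
grip_width: 0.0191
finger_force: 62.2
```

```bash
python3 - <<'E'
from h import *
o=sensors.get_obs();print(o["tcp_pos"],o["tcp_rot"],o["ft_force"],o["torque"])
a=cloud("top")[0][150:250,290:450]; b=cloud("scene")[0][170:270,270:430]
save("push1.png",np.vstack([a,b]),3)
E
```

```text
[ 0.5223607  -0.16969216  0.20006586] [3.13897593e+00 3.13025939e-03 1.67111444e+00] [ 0.53488663 -9.56433199  7.38097416] [-1.95503871 -0.14335216 -0.06396078]
```

View pics/push1.png

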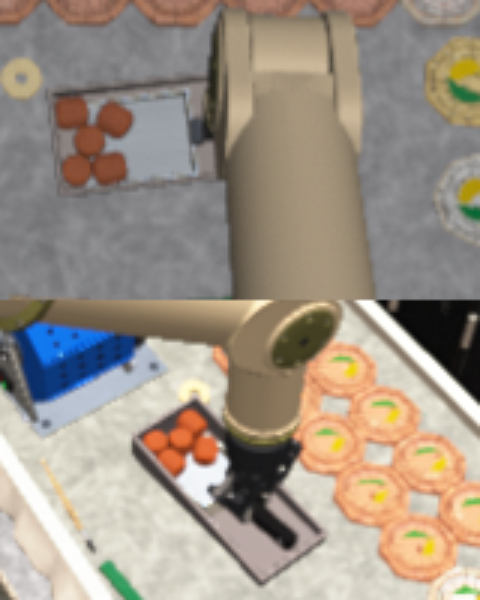

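>>> {"method": "arm_command", "body": {"targets": [{"travel":[0.35,-0.01,0],"spin":0},{"travel":[0.35,-0.01,0],"spin":0},{"travel":[0.35,-0.01,0],"spin":0},{"travel":[0,0,0],"spin":0}]}}

```text
time_s: 12.35
tcp_pos: [0.5191, -0.1449, 0.2]
tcp_rot: [3.139, 0.004, 1.67]
ft_force: [1.2, -7.8, 5.6]
grip_width: 0.0184
finger_force: 61.8
```

```bash
python3 - <<'E'
from h import *
o=sensors.get_obs();print(o["tcp_pos"],o["tcp_rot"],o["ft_force"],o["torque"])
a=cloud("top")[0][150:220,290:390]; b=cloud("scene")[0][170:270,270:370]
save("push2.png",np.vstack([a,b]),3.5)
E
```

```text
[ 0.51907735 -0.14487472  0.20003428] [3.1385684  0.00437412 1.67030063] [ 1.20298028 -7.79697353  5.58291412] [-1.61521039 -0.19085514 -0.04211399]
```

View pics/push2.png

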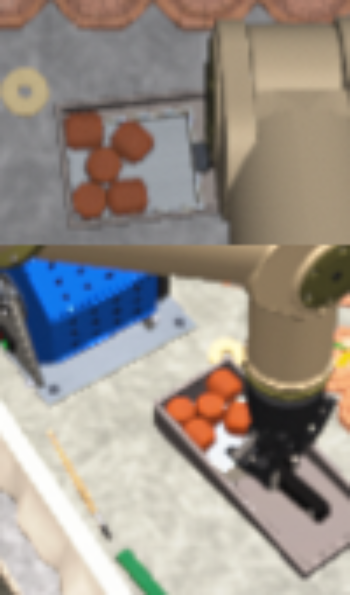

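>>> {"method": "arm_command", "body": {"targets": [{"travel":[-0.2,0,0],"spin":0},{"travel":[-0.2,0,0],"spin":0},{"travel":[0,0,0.2],"spin":0},{"travel":[0,0,0.2],"spin":0},{"travel":[0,0,0],"spin":0}]}}

```text
time_s: 13.08
tcp_pos: [0.5206, -0.1555, 0.1914]
tcp_rot: [3.138, 0.005, 1.67]
ft_force: [-1.6, -9.2, 19.0]
grip_width: 0.0188
finger_force: 67.2
```

>>> {"method": "arm_command", "body": {"targets": [{"travel":[-0.1,0,-0.4],"spin":0},{"travel":[-0.1,0,-0.6],"spin":0},{"travel":[0,0,-0.7],"spin":0},{"travel":[0,0,-0.7],"spin":0},{"travel":[0,0,-0.7],"spin":0},{"travel":[0,0,-0.3],"spin":0}], "force": 100}}

```text
time_s: 13.82
tcp_pos: [0.5201, -0.1573, 0.2751]
tcp_rot: [3.14, 0.001, 1.673]
ft_force: [0.5, -0.2, -3.0]
grip_width: 0.0185
finger_force: 98.8
```

```bash
cat >> h.py <<'E'
def scoop():
    o=sensors.get_obs(); t=np.array(o["tcp_pos"]); print("tcp",t.round(4),"f",np.round(o["ft_force"],1),"M",np.round(o["torque"],2),"w",o["grip_width"])
    out=[]
    for n in("scene","top"):
        p,d,P,_,_=cloud(n); H,S,V=cv2.split(cv2.cvtColor(p,cv2.COLOR_RGB2HSV))
        box=(P[...,2]>t[2]-.3)&(abs(P[...,0]-t[0])<.09)&(P[...,1]>t[1]+.02)&(P[...,1]<t[1]+.2)&(P[...,2]<t[2]-.06)
        st=box&((H<9)|(H>174))&(S>140)&(P[...,2]>.012)
        pan=box&(S<45)&(V>150)
        for nm,m in(("stones",st),("pan",pan)):
            q=P[m]
            if len(q)>10:
                A=np.polyfit(q[:,1],q[:,2],1); print(n,nm,len(q),"y",np.percentile(q[:,1],[2,98]).round(3),"z",np.percentile(q[:,2],[2,98]).round(3),"x",np.percentile(q[:,0],[2,98]).round(3),"slope deg",np.degrees(np.arctan(A[0])).round(1))
        out.append(p)
    return out
E
python3 - <<'E'
from h import *
b,a=scoop()
save("lift1.png",np.vstack([a[150:230,270:390],b[150:270,260:380]]),3)
E
```

```text
tcp [ 0.5201 -0.1573  0.2751] f [ 0.5 -0.2 -3. ] M [-0.28 -0.04 -0.06] w 0.01847244521957352
scene stones 90 y [-0.085 -0.016] z [0.11  0.134] x [0.465 0.542] slope deg 9.3
scene pan 1008 y [-0.135  0.038] z [-0.005  0.116] x [0.432 0.602] slope deg -3.1
top stones 156 y [-0.078 -0.011] z [0.118 0.142] x [0.471 0.546] slope deg 12.5
top pan 420 y [-0.119 -0.006] z [0.034 0.124] x [0.468 0.568] slope deg -2.4
```

View pics/lift1.png

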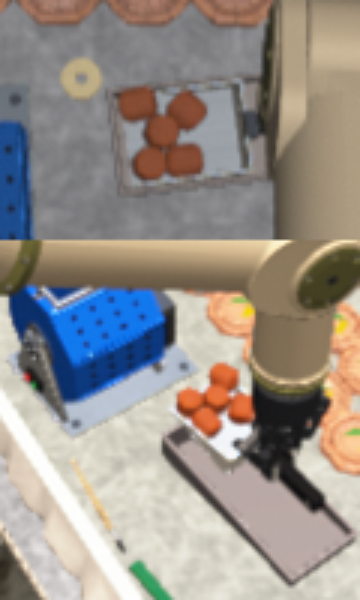

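```bash
python3 - <<'E'
from h import *
plan([(.519,-.154,.295,None,2),(.485,-.08,.385,94,7),(.4585,.012,.412,93,7),(.4578,.0165,.40,93,1),(.4578,.0165,.372,93,4)])
E
```

```text
t 13.93 p [ 0.5201 -0.1574  0.2747] yaw 95.8 f [ 0.   0.6 -4.4] w 0.018
[{'travel': [0.07, -0.02, -0.41], 'spin': -0.0}, {'travel': [0.07, -0.01, -0.4], 'spin': -0.0}, {'travel': [0.44, -0.15, -0.51], 'spin': 0.03}, {'travel': [0.44, -0.15, -0.52], 'spin': 0.03}, {'travel': [0.44, -0.15, -0.51], 'spin': 0.03}, {'travel': [0.44, -0.16, -0.52], 'spin': 0.03}, {'travel': [0.44, -0.16, -0.51], 'spin': 0.04}, {'travel': [0.43, -0.16, -0.52], 'spin': 0.03}]
[{'travel': [0.44, -0.16, -0.51], 'spin': 0.04}, {'travel': [0.53, -0.11, -0.15], 'spin': 0.02}, {'travel': [0.54, -0.12, -0.16], 'spin': 0.02}, {'travel': [0.53, -0.12, -0.15], 'spin': 0.02}, {'travel': [0.53, -0.12, -0.16], 'spin': 0.02}, {'travel': [0.54, -0.12, -0.15], 'spin': 0.01}, {'travel': [0.53, -0.12, -0.16], 'spin': 0.02}, {'travel': [0.54, -0.12, -0.15], 'spin': 0.01}]
[{'travel': [0.18, -0.02, 0.48], 'spin': 0.0}, {'travel': [-0.0, -0.0, 0.28], 'spin': 0.0}, {'travel': [-0.0, -0.0, 0.28], 'spin': 0.0}, {'travel': [-0.0, -0.0, 0.28], 'spin': 0.0}, {'travel': [-0.0, -0.0, 0.28], 'spin': 0.0}]
```

>>> {"method": "arm_command", "body": {"targets": [{"travel":[0.07,-0.02,-0.41],"spin":0},{"travel":[0.07,-0.02,-0.41],"spin":0},{"travel":[0.44,-0.15,-0.51],"spin":0.03},{"travel":[0.44,-0.15,-0.51],"spin":0.03},{"travel":[0.44,-0.15,-0.51],"spin":0.03},{"travel":[0.44,-0.16,-0.51],"spin":0.03},{"travel":[0.44,-0.16,-0.51],"spin":0.03},{"travel":[0.44,-0.16,-0.51],"spin":0.03}]}}

```text
time_s: 14.92
tcp_pos: [0.489, -0.0895, 0.3716]
tcp_rot: [3.141, 0.0, 1.647]
ft_force: [0.4, 0.0, -3.6]
grip_width: 0.0181
finger_force: 98.8
```

>>> {"method": "arm_command", "body": {"targets": [{"travel":[0.44,-0.16,-0.51],"spin":0.03},{"travel":[0.53,-0.12,-0.16],"spin":0.02},{"travel":[0.53,-0.12,-0.16],"spin":0.02},{"travel":[0.53,-0.12,-0.16],"spin":0.02},{"travel":[0.53,-0.12,-0.16],"spin":0.02},{"travel":[0.53,-0.12,-0.16],"spin":0.02},{"travel":[0.53,-0.12,-0.16],"spin":0.02},{"travel":[0.53,-0.12,-0.16],"spin":0.02}]}}

```text
time_s: 15.92
tcp_pos: [0.4574, 0.0124, 0.4118]
tcp_rot: [3.141, -0.0, 1.624]
ft_force: [0.9, 0.2, -3.7]
grip_width: 0.0183
finger_force: 98.8
```

```bash
python3 - <<'E'
from h import *
scoop(); 
plan([(.4578,.0165,.372,93,4)])
E
```

```text
tcp [0.4574 0.0124 0.4118] f [ 0.9  0.2 -3.7] M [-0.29 -0.08 -0.01] w 0.018266345711010698
scene stones 90 y [0.089 0.154] z [0.248 0.269] x [0.41  0.478] slope deg 7.7
scene pan 118 y [0.048 0.2  ] z [0.187 0.258] x [0.395 0.465] slope deg -22.4
top stones 188 y [0.098 0.16 ] z [0.258 0.278] x [0.413 0.488] slope deg 12.1
top pan 167 y [0.091 0.166] z [0.205 0.253] x [0.406 0.491] slope deg 4.2
t 16.02 p [0.4573 0.0135 0.4121] yaw 93.2 f [-0.4  0.1 -4.1] w 0.0181
[{'travel': [0.03, 0.01, 0.4], 'spin': 0.01}, {'travel': [0.03, 0.0, 0.4], 'spin': 0.0}, {'travel': [0.03, 0.01, 0.4], 'spin': 0.01}, {'travel': [0.03, 0.0, 0.41], 'spin': 0.0}]
```

Now I'll lower until the pan is just above the near rim, then loosen the grip so it settles on the rim.

>>> {"method": "arm_command", "body": {"targets": [{"travel":[0.03,0,0.4],"spin":0},{"travel":[0.03,0,0.4],"spin":0},{"travel":[0.03,0,0.4],"spin":0},{"travel":[0.03,0,0.4],"spin":0}]}}

```text
time_s: 16.52
tcp_pos: [0.4574, 0.0143, 0.3704]
tcp_rot: [-3.141, -0.0, 1.623]
ft_force: [0.3, -0.2, -3.6]
grip_width: 0.0184
finger_force: 98.8
```

>>> {"method": "arm_command", "body": {"targets": [{"travel":[0,0,0],"spin":0},{"travel":[0,0,0],"spin":0},{"travel":[0,0,0],"spin":0}], "force": 20}}

```text
time_s: 16.9
tcp_pos: [0.4576, 0.0145, 0.3719]
tcp_rot: [3.141, 0.0, 1.624]
ft_force: [0.2, 0.5, -2.7]
grip_width: 0.018
finger_force: 98.8
```

```bash
python3 - <<'E'
from h import *
scoop(); 
E
```

```text
tcp [0.4576 0.0145 0.3719] f [ 0.2  0.5 -2.7] M [-0.24 -0.02 -0.03] w 0.01797236666731091
scene stones 83 y [0.093 0.158] z [0.206 0.234] x [0.409 0.482] slope deg 9.4
scene pan 144 y [0.048 0.204] z [0.184 0.221] x [0.395 0.485] slope deg -5.6
top stones 178 y [0.097 0.157] z [0.216 0.237] x [0.413 0.491] slope deg 12.1
top pan 171 y [0.089 0.164] z [0.186 0.211] x [0.405 0.491] slope deg 7.0
```

>>> {"method": "arm_command", "body": {"targets": [{"travel":[0,0,0],"spin":0},{"travel":[0,0,0],"spin":0},{"travel":[0,0,0],"spin":0}], "force": 20, "gripper": 1}}

```text
time_s: 17.38
tcp_pos: [0.4575, 0.0145, 0.3715]
tcp_rot: [3.142, -0.0, 1.624]
ft_force: [0.3, -0.4, -3.2]
grip_width: 0.0183
finger_force: 98.8
```

```bash
python3 - <<'E'
from h import *
scoop(); 
E
```

```text
tcp [0.4575 0.0145 0.3715] f [ 0.3 -0.4 -3.2] M [-0.27  0.02  0.  ] w 0.01834839691444807
scene stones 83 y [0.091 0.161] z [0.205 0.234] x [0.41  0.481] slope deg 10.7
scene pan 135 y [0.049 0.203] z [0.185 0.219] x [0.395 0.485] slope deg -5.4
top stones 166 y [0.097 0.157] z [0.216 0.236] x [0.412 0.491] slope deg 12.0
top pan 173 y [0.089 0.164] z [0.186 0.214] x [0.405 0.491] slope deg 6.5
```

>>> {"method": "arm_command", "body": {"targets": [{"travel":[0,0,0],"spin":0},{"travel":[0,0,0],"spin":0}], "force": 20, "gripper": 0.57}}

```text
time_s: 17.73
tcp_pos: [0.4575, 0.0145, 0.3715]
tcp_rot: [3.142, -0.0, 1.624]
ft_force: [0.5, 0.5, -3.2]
grip_width: 0.0185
finger_force: 74.6
```

>>> {"method": "arm_command", "body": {"targets": [{"travel":[0,0,0],"spin":0},{"travel":[0,0,0],"spin":0}], "force": 20, "gripper": 0.55}}

```text
time_s: 17.98
tcp_pos: [0.4575, 0.0145, 0.3715]
tcp_rot: [3.142, -0.0, 1.624]
ft_force: [-0.2, 0.1, -3.6]
grip_width: 0.0195
finger_force: 35.8
```

>>> {"method": "arm_command", "body": {"targets": [{"travel":[0,0,0],"spin":0},{"travel":[0,0,0],"spin":0}], "gripper": 0.54}}

```text
time_s: 18.23
tcp_pos: [0.4575, 0.0145, 0.3716]
tcp_rot: [3.141, -0.0, 1.624]
ft_force: [-0.1, 0.7, -2.3]
grip_width: 0.0197
finger_force: 16.3
```

```bash
python3 - <<'E'
from h import *
scoop(); 
E
```

```text
tcp [0.4575 0.0145 0.3716] f [-0.1  0.7 -2.3] M [-0.12 -0.01 -0.02] w 0.01969320568935758
scene stones 78 y [0.092 0.157] z [0.205 0.23 ] x [0.409 0.483] slope deg 8.1
scene pan 134 y [0.05  0.204] z [0.184 0.218] x [0.396 0.491] slope deg -4.4
top stones 203 y [0.097 0.156] z [0.215 0.233] x [0.412 0.49 ] slope deg 10.7
top pan 168 y [0.089 0.164] z [0.185 0.209] x [0.405 0.491] slope deg 5.6
```

>>> {"method": "arm_command", "body": {"targets": [{"travel":[0.08,0,-0.24],"spin":0},{"travel":[0.08,0,-0.24],"spin":0},{"travel":[0.08,0,-0.24],"spin":0},{"travel":[0.12,0,-0.27],"spin":0},{"travel":[0.12,0,-0.27],"spin":0},{"travel":[0.12,0,-0.27],"spin":0}]}}

```text
time_s: 19.08
tcp_pos: [0.4567, 0.0299, 0.4102]
tcp_rot: [3.142, -0.0, 1.624]
ft_force: [0.7, 0.6, -2.4]
grip_width: 0.0198
finger_force: 16.1
```

```bash
python3 - <<'E'
from h import *
scoop(); 
E
```

```text
tcp [0.4567 0.0299 0.4102] f [ 0.7  0.6 -2.4] M [-0.06 -0.01 -0.01] w 0.019775151172218064
scene stones 52 y [0.099 0.168] z [0.207 0.231] x [0.409 0.479] slope deg -2.5
scene pan 146 y [0.054 0.204] z [0.184 0.245] x [0.395 0.496] slope deg -14.6
top stones 127 y [0.116 0.175] z [0.212 0.232] x [0.412 0.491] slope deg -6.3
top pan 41 y [0.122 0.188] z [0.184 0.208] x [0.403 0.489] slope deg -10.2
```

>>> {"method": "arm_command", "body": {"targets": [{"travel":[0.13,0,-0.18],"spin":0},{"travel":[0.13,0,-0.18],"spin":0},{"travel":[0.13,0,-0.18],"spin":0},{"travel":[0.13,0,-0.18],"spin":0},{"travel":[0.16,0,-0.16],"spin":0},{"travel":[0.16,0,-0.16],"spin":0}]}}

```text
time_s: 19.92
tcp_pos: [0.4556, 0.0506, 0.4361]
tcp_rot: [3.141, 0.0, 1.624]
ft_force: [-0.3, -0.8, -2.1]
grip_width: 0.0201
finger_force: 16.5
```

```bash
python3 - <<'E'
from h import *
b,a=scoop(); save("tip1.png",np.vstack([a[160:250,200:320],b[140:230,240:360]]),3.2)
E
```

```text
tcp [0.4556 0.0506 0.4361] f [-0.3 -0.8 -2.1] M [-0.31  0.04 -0.01] w 0.02005437217231694
scene stones 40 y [0.123 0.2  ] z [0.184 0.229] x [0.407 0.491] slope deg -24.3
scene pan 89 y [0.071 0.203] z [0.187 0.261] x [0.395 0.463] slope deg -28.2
top stones 79 y [0.151 0.197] z [0.191 0.224] x [0.409 0.487] slope deg -20.8
```

View pics/tip1.png

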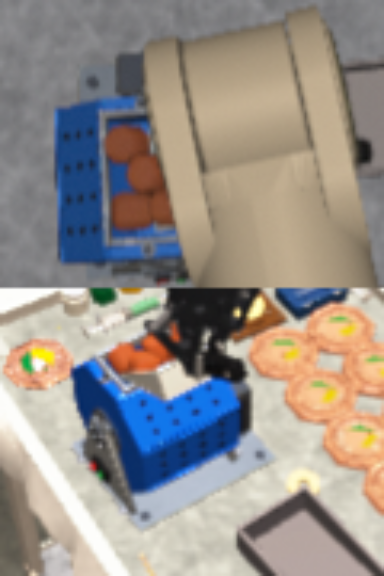

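>>> {"method": "arm_command", "body": {"targets": [{"travel":[0,0,-0.17],"spin":0},{"travel":[0,0,-0.17],"spin":0},{"travel":[0,0,-0.17],"spin":0},{"travel":[0,0,-0.17],"spin":0},{"travel":[0,0,0],"spin":0}]}}

```text
time_s: 20.65
tcp_pos: [0.4557, 0.0505, 0.4532]
tcp_rot: [3.141, -0.0, 1.624]
ft_force: [-0.6, 0.4, -1.6]
grip_width: 0.0196
finger_force: 16.6
```

```bash
python3 - <<'E'
from h import *
b,a=scoop(); save("tip2.png",np.vstack([a[160:250,200:320],b[140:230,240:360]]),3.2)
E
```

```text
tcp [0.4557 0.0505 0.4532] f [-0.6  0.4 -1.6] M [-0.05  0.    0.03] w 0.019635632216130947
scene pan 130 y [0.071 0.206] z [0.185 0.278] x [0.394 0.482] slope deg -33.6
top pan 48 y [0.15  0.162] z [0.194 0.206] x [0.408 0.453] slope deg -34.6
```

>>> {"method": "arm_command", "body": {"targets": [{"travel":[0,0,0],"spin":0},{"travel":[0,0,0],"spin":0},{"travel":[0,0,-0.4],"spin":0},{"travel":[0,0,-0.6],"spin":0},{"travel":[0,0,-0.6],"spin":0}], "gripper": 1, "force": 50}}

```text
time_s: 21.38
tcp_pos: [0.4556, 0.0505, 0.4943]
tcp_rot: [3.141, -0.0, 1.624]
ft_force: [0.9, -0.9, -1.1]
grip_width: 0.0187
finger_force: 50.8
```

```bash
python3 - <<'E'
from h import *
scoop()
for n in("top","scene"):
    p,d,P,_,_=cloud(n); H,S,V=cv2.split(cv2.cvtColor(p,cv2.COLOR_RGB2HSV))
    st=(((H<9)|(H>174))&(S>140)&(P[...,0]<.56)&(P[...,0]>.38)&(P[...,1]>-.35)&(P[...,1]<.35)).astype(np.uint8)
    k,l,s,c=cv2.connectedComponentsWithStats(st)
    for i in range(1,k):
        if s[i,4]>6: print(n,s[i,4],np.median(P[l==i],0).round(3))
plan([(.4557,-.05,.493,93,0),(.529,-.235,.45,95.5,0),(.529,-.235,.315,95.5,0)])
E
```

```text
tcp [0.4556 0.0505 0.4943] f [ 0.9 -0.9 -1.1] M [-0.06 -0.04 -0.02] w 0.01868813377726188
scene pan 72 y [0.071 0.161] z [0.196 0.321] x [0.407 0.495] slope deg -42.8
top pan 20 y [0.153 0.162] z [0.238 0.249] x [0.409 0.444] slope deg -42.4
t 21.57 p [0.4557 0.0505 0.4931] yaw 93.0 f [ 0.2  0.1 -2. ] w 0.0191
[{'travel': [-0.8, -0.04, 0.0], 'spin': 0.0}, {'travel': [-0.8, -0.04, 0.0], 'spin': 0.0}, {'travel': [-0.8, -0.04, 0.0], 'spin': 0.0}, {'travel': [-0.81, -0.05, 0.0], 'spin': 0.0}, {'travel': [-0.8, -0.04, 0.01], 'spin': 0.0}, {'travel': [-0.84, 0.28, 0.19], 'spin': -0.03}, {'travel': [-0.84, 0.28, 0.19], 'spin': -0.03}, {'travel': [-0.84, 0.27, 0.19], 'spin': -0.04}]
[{'travel': [-0.84, 0.27, 0.19], 'spin': -0.03}, {'travel': [-0.84, 0.27, 0.19], 'spin': -0.04}, {'travel': [-0.85, 0.26, 0.19], 'spin': -0.03}, {'travel': [-0.85, 0.26, 0.19], 'spin': -0.04}, {'travel': [-0.85, 0.25, 0.19], 'spin': -0.03}, {'travel': [-0.84, 0.25, 0.2], 'spin': -0.04}, {'travel': [-0.0, 0.0, 0.9], 'spin': 0.0}, {'travel': [-0.0, 0.0, 0.9], 'spin': 0.0}]
[{'travel': [-0.0, 0.0, 0.9], 'spin': 0.0}, {'travel': [-0.0, 0.0, 0.9], 'spin': 0.0}, {'travel': [-0.0, 0.0, 0.9], 'spin': 0.0}, {'travel': [-0.01, 0.0, 0.9], 'spin': 0.0}]
```

>>> {"method": "arm_command", "body": {"targets": [{"travel":[-0.8,-0.04,0],"spin":0},{"travel":[-0.8,-0.04,0],"spin":0},{"travel":[-0.8,-0.04,0],"spin":0},{"travel":[-0.8,-0.04,0],"spin":0},{"travel":[-0.8,-0.04,0],"spin":0},{"travel":[-0.84,0.28,0.19],"spin":-0.03},{"travel":[-0.84,0.28,0.19],"spin":-0.03},{"travel":[-0.84,0.27,0.19],"spin":-0.04}]}}

```text
time_s: 22.58
tcp_pos: [0.4809, -0.1127, 0.4777]
tcp_rot: [-3.141, -0.0, 1.638]
ft_force: [0.7, -0.0, -0.8]
grip_width: 0.0189
finger_force: 50.9
```

>>> {"method": "arm_command", "body": {"targets": [{"travel":[-0.84,0.27,0.19],"spin":-0.03},{"travel":[-0.84,0.27,0.19],"spin":-0.04},{"travel":[-0.85,0.26,0.19],"spin":-0.03},{"travel":[-0.85,0.26,0.19],"spin":-0.04},{"travel":[-0.85,0.25,0.19],"spin":-0.03},{"travel":[-0.85,0.25,0.19],"spin":-0.04},{"travel":[0,0,0.9],"spin":0},{"travel":[0,0,0.9],"spin":0}]}}

```text
time_s: 23.58
tcp_pos: [0.5295, -0.236, 0.4041]
tcp_rot: [3.141, -0.0, 1.667]
ft_force: [0.5, 0.8, -1.7]
grip_width: 0.019
finger_force: 50.9
```

```bash
python3 - <<'E'
from h import *
scoop()
barrel(2)
p,d,P,_,_=cloud("top"); H,S,V=cv2.split(cv2.cvtColor(p,cv2.COLOR_RGB2HSV))
st=(((H<9)|(H>174))&(S>140)&(P[...,0]<.56)&(P[...,0]>.38)&(P[...,1]>-.35)&(P[...,1]<.3)).astype(np.uint8)
k,l,s,c=cv2.connectedComponentsWithStats(st)
for i in range(1,k):
    if s[i,4]>3: print(s[i,4],np.median(P[l==i],0).round(3))
plan([(.529,-.235,.315,95.5,0)])
E
```

```text
tcp [ 0.5295 -0.236   0.4041] f [ 0.5  0.8 -1.7] M [ 0.03  0.03 -0.01] w 0.018979243912152523
scene pan 196 y [-0.215 -0.126] z [0.146 0.228] x [0.477 0.55 ] slope deg -40.5
top pan 957 y [-0.206 -0.124] z [0.145 0.224] x [0.481 0.557] slope deg -29.1
top 1327
591 [0.4498 0.1107 0.157 ] ang to tray 46.02
477 [0.4499 0.2312 0.1567] ang to tray -45.39
scene 819
317 [0.4461 0.1087 0.1562] ang to tray 46.72
148 [0.4502 0.0851 0.1134] ang to tray 89.44
5 [0.481 0.203 0.055]
9 [0.484 0.189 0.057]
17 [0.466 0.163 0.052]
6 [0.458 0.182 0.05 ]
4 [0.436 0.2   0.051]
5 [0.413 0.167 0.048]
6 [0.405 0.196 0.056]
t 23.82 p [ 0.5294 -0.2352  0.4059] yaw 95.5 f [ 0.6 -0.2 -1.3] w 0.019
[{'travel': [0.0, -0.0, 0.91], 'spin': 0.0}, {'travel': [0.0, -0.01, 0.91], 'spin': 0.0}, {'travel': [0.0, -0.0, 0.91], 'spin': 0.0}, {'travel': [0.01, -0.01, 0.9], 'spin': 0.0}]
```

>>> {"method": "arm_command", "body": {"targets": [{"travel":[0,0,0.9],"spin":0},{"travel":[0,0,0.9],"spin":0},{"travel":[0,0,0.9],"spin":0},{"travel":[0,0,0.9],"spin":0},{"travel":[0,0,0.6],"spin":0},{"travel":[0,0,0.4],"spin":0},{"travel":[0,0,0.3],"spin":0}]}}

```text
time_s: 24.7
tcp_pos: [0.5293, -0.235, 0.2826]
tcp_rot: [3.141, 0.0, 1.667]
ft_force: [0.7, 0.4, -1.2]
grip_width: 0.0194
finger_force: 51.0
```

>>> {"method": "arm_command", "body": {"targets": [{"travel":[0,0,0.3],"spin":0},{"travel":[0,0,0.3],"spin":0},{"travel":[0,0,0.3],"spin":0},{"travel":[0,0,0.3],"spin":0}], "gripper": 0.545, "force": 20}}

```text
time_s: 25.2
tcp_pos: [0.5294, -0.2356, 0.2528]
tcp_rot: [3.14, 0.001, 1.666]
ft_force: [0.2, -2.3, 4.3]
grip_width: 0.0199
finger_force: 26.7
```

```bash
python3 - <<'E'
from h import *
scoop()
E
```

```text
tcp [ 0.5294 -0.2356  0.2528] f [ 0.2 -2.3  4.3] M [-0.3   0.01 -0.03] w 0.019896498940774835
scene pan 1245 y [-0.214 -0.039] z [-0.005  0.068] x [0.441 0.612] slope deg -4.6
top pan 819 y [-0.204 -0.118] z [0.003 0.073] x [0.482 0.56 ] slope deg -24.5
```

>>> {"method": "arm_command", "body": {"targets": [{"travel":[0,0,0.3],"spin":0},{"travel":[0,0,0.3],"spin":0},{"travel":[0,0,0.3],"spin":0},{"travel":[0,0,0.3],"spin":0},{"travel":[0,0,0.3],"spin":0},{"travel":[0,0,0.25],"spin":0},{"travel":[0,0,0],"spin":0}], "gripper": 0.54}}

```text
time_s: 26.18
tcp_pos: [0.5288, -0.2346, 0.2079]
tcp_rot: [-3.141, -0.001, 1.667]
ft_force: [0.2, 0.3, -1.5]
grip_width: 0.0199
finger_force: 15.6
```

```bash
python3 - <<'E'
from h import *
scoop()
E
```

```text
tcp [ 0.5288 -0.2346  0.2079] f [ 0.2  0.3 -1.5] M [-0.07  0.03 -0.05] w 0.01990276390794576
scene pan 1217 y [-0.21  -0.038] z [-0.005  0.039] x [0.441 0.61 ] slope deg -1.5
top pan 928 y [-0.196 -0.094] z [0.001 0.027] x [0.48  0.561] slope deg -5.3
```

>>> {"method": "arm_command", "body": {"targets": [{"travel":[0,0,0.12],"spin":0},{"travel":[0,0,0.12],"spin":0},{"travel":[0,0,0.1],"spin":0},{"travel":[0,0,0],"spin":0}]}}

```text
time_s: 26.78
tcp_pos: [0.529, -0.2349, 0.2]
tcp_rot: [-3.141, -0.0, 1.667]
ft_force: [0.1, -0.4, -0.7]
grip_width: 0.0194
finger_force: 15.7
```

```bash
python3 - <<'E'
from h import *
scoop()
E
```

```text
tcp [ 0.529  -0.2349  0.2   ] f [ 0.1 -0.4 -0.7] M [ 0.01 -0.04 -0.02] w 0.019375874506807528
scene pan 1221 y [-0.21  -0.037] z [-0.005  0.037] x [0.441 0.61 ] slope deg -0.7
top pan 919 y [-0.195 -0.091] z [-0.001  0.023] x [0.48 0.56] slope deg -1.7
```

>>> {"method": "arm_command", "body": {"targets": [{"travel":[0,0,0.06],"spin":0},{"travel":[0,0,0],"spin":0}]}}

```text
time_s: 27.12
tcp_pos: [0.5292, -0.2352, 0.1991]
tcp_rot: [3.141, 0.001, 1.667]
ft_force: [-0.8, -2.1, 3.9]
grip_width: 0.0195
finger_force: 16.3
```

>>> {"method": "arm_command", "body": {"targets": [{"travel":[0,0,0],"spin":0},{"travel":[0,0,0],"spin":0},{"travel":[0,0,0],"spin":0},{"travel":[0,0,0],"spin":0},{"travel":[0,0,-0.5],"spin":0},{"travel":[0,0,-0.9],"spin":0},{"travel":[0,0,-0.9],"spin":0},{"travel":[0,0,-0.9],"spin":0}], "gripper": -1}}

```text
time_s: 28.12
tcp_pos: [0.5292, -0.2349, 0.2805]
tcp_rot: [3.141, 0.0, 1.667]
ft_force: [0.6, 0.0, -0.6]
grip_width: 0.0853
finger_force: 0.0
```

>>> {"method": "arm_command", "body": {"targets": [{"travel":[-0.7,0,-0.7],"spin":0},{"travel":[-0.7,0,-0.7],"spin":0},{"travel":[-0.9,0,0],"spin":0},{"travel":[-0.9,0,0],"spin":0},{"travel":[-0.9,0,0],"spin":0},{"travel":[0,0,0],"spin":0}]}}

```text
time_s: 28.88
tcp_pos: [0.538, -0.3398, 0.3121]
tcp_rot: [-3.14, -0.001, 1.663]
ft_force: [-0.0, 0.5, -0.8]
grip_width: 0.0853
finger_force: 0.0
```

```bash
python3 - <<'E'
from h import *
barrel(2)
p,d,P,_,_=cloud("top"); H,S,V=cv2.split(cv2.cvtColor(p,cv2.COLOR_RGB2HSV))
m=(S<45)&(V>170)&(P[...,0]>.48)&(P[...,0]<.57)&(P[...,1]>-.2)&(P[...,1]<-.08)&(P[...,2]<.03)
q=P[m]; print("pan",len(q),q.mean(0).round(4),np.polyfit(q[:,1],q[:,2],1)[0].round(3),np.polyfit(q[:,0],q[:,2],1)[0].round(3))
b=cloud("scene")[0]
cv2.imwrite("pics/end.png",np.vstack([cv2.resize(p[90:280,130:480,::-1],(700,380)),cv2.resize(b[140:280,240:470,::-1],(700,426))[:210]]))
E
```

```text
top 1324
587 [0.4485 0.1113 0.1572] ang to tray 44.3
473 [0.4494 0.2307 0.1572] ang to tray -45.64
scene 63
56 [0.4218 0.0836 0.1039] ang to tray 89.95
pan 8 [ 0.5138 -0.1582  0.0066] 0.073 0.062
```

View pics/end.png

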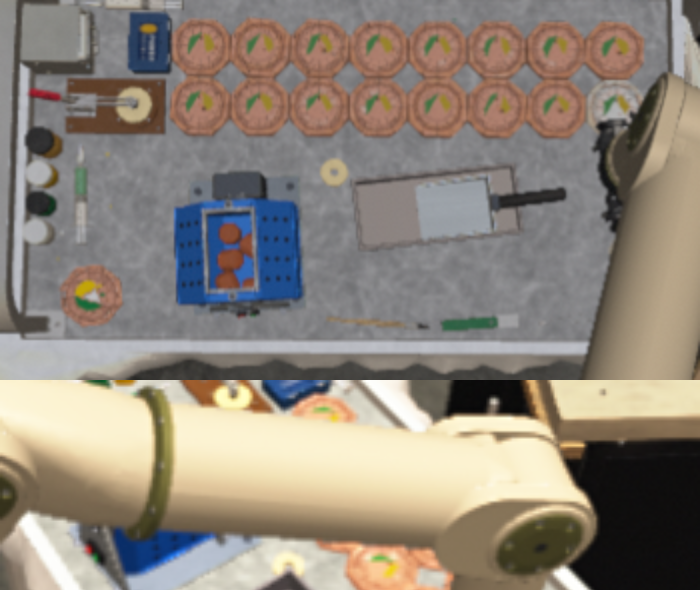

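The final picture shows the port facing up at (230,250) with stones inside the barrel. The tray is empty except for the scoop, which lies flat at (455,207), and the bystanders are where they were.

```bash
python3 -c "
from plant import job_done
print(job_done())"
```

```text
the job is handed in; nothing more can be done
None
```

I rolled the barrel port up to within about 1° of vertical, tipped all five stones in with the scoop, laid the scoop flat in the tray and handed the job in at about 29 s of robot time; no verdict came back. I didn't count five separate stones in the barrel; none showed outside it.

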